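# Mark the bench as curing: clear the can, flip the status sign, wind the timer

## Robot

A 7-joint arm with a two-finger parallel gripper is mounted at the origin on the work surface. World frame = base frame: x ahead of the robot, y to its left, z up, the work surface at z = 0. Lengths are in m, angles in rad, forces in N, time in s.
With the tool pointing down it reaches from about 0.425 to 0.925 m from the base axis. Payload 6.8 kg.
Tool frame: the origin (TCP) lies at the very end of the fingers, on their centre line; the grasp point (between the pads) lies 19 mm behind it; z points along the fingers, y is the line along which they close (so a half turn about z gives the same grasp; the last joint's range is limited). The gripper opens to 88 mm and grips with 3 to 60 N. Pads are 20 mm wide; open, the fingers measure 115 mm over their backs; the gripper's body (75 mm by 178 mm) begins 61 mm behind the grasp point.
Start: joints at [-1.398, 0.477, 0.022, 1.555, -0.011, 1.109, -0.083], TCP at [0.187, 0.649, 0.223] pointing down, gripper open.
Joint ranges: [-2.96, 2.96], [-0.34, 2.1], [-1.41, 1.46], [0.24, 2.44], [-1.37, 4.51], [0.17, 1.92], [-2.96, 2.96]. Speed limits (rad/s): [2.39, 2.39, 3.14, 3.14, 3.14, 3.14, 3.14].

## Interface

Orientations are given as a unit quaternion [w, x, y, z].
In Python, from station import bot gives the robot as it stands.
- The arm moves only by the tool drive_tool, never from a script. Its argument "series" is one flat list of numbers, 5 for each row, row after row: the shift along the world's x, y, z scaled (see below), then the turn about the world's z scaled (see below), then the opening, from -1 (shut) to 1 (fully open), so that 0 is half open. In form: [tx, ty, tz, roll, fingers, tx, ty, tz, roll, fingers, ...]. A call has 1 to 20 rows; each row is the pose to reach, as a shift and turn from the pose commanded when the call began, turning the shorter way round; what a row does not reach only later rows make up. The controller multiplies each number of a shift by 80 mm and each number of a turn by 360 degrees. A row lasts 1/12 s, in which the tool goes at most 41.7 mm and 7.16 degrees, less where a joint would pass 70% of its speed; a pose out of reach is approached as far as the arm can. A call with a number of a shift or a turn outside -1 to 1 is refused whole. A call with a gripper value outside its range is refused whole. The fingers move at their own pace and stop on an object; the grip force is fixed at half the most. Time passes only in rows, so rows that repeat a pose let the fingers close. It gives the time, the measured TCP pose, the force, the opening and the grip force at its end, in the units of the state.
- bot.state(): the state, without advancing time (a new reading comes with each control period).
- bot.snapshot(name): name is "scene" or "top"; returns a dict with "color" (384x512x3 uint8, blue, green, red), "K" (3x3 intrinsics, pixels), "distortion" ([k1, k2, p1, p2, k3] as OpenCV has them; the pictures are not rectified), "camera_from_world" (4x4, takes a point from world to camera coordinates). Camera axes: x right, y down, z forward; pixel columns grow to the right and rows downward; lengths in m; the calibration is good to about 2 mm. A picture is of the moment at which its call begins. There is no depth.
- bot.finish_job(): hands the job in; it is judged then, once.
Trained networks look in a picture, given as the dict that the camera call returned (one of the last four; its "shot" number tells which), for a name from the list of things; names that differ only in an ending like _2 or _b are one class to them, and where a whole thing is asked for, a point or a joint stands for the part that bears it (a point fixed in the world has none). Each returns a list of dicts, best first, with "p" (0 to 1); they miss things now and then, are a little off and sometimes report something else, mostly with a low value. They report only what shows in the picture. A call takes as long as a camera call. They do not tell look-alikes from the thing itself.
- bot.masks_of(picture, target): "pixels" (384x512 bool, what is visible of it) and "centre" ([row, column] in pixels, amid what is visible of it).
The state is a dict: "time_s": time; "joint_pos": joint angles; "dq": joint speeds; "effort": joint torques, N m; "position": TCP position; "eef_rot": TCP orientation; "contact_force": force on the tool from outside, world axes, zero at the start; "torque": the same for the moment, N m; "width": opening from 0.0 (shut) to 1.0 (fully open); "gripper_force": force on a finger pad.
Only numpy, scipy, OpenCV 4.12 (cv2) and the standard library are available. Lean on these libraries where they do the work, as an engineer would, in place of code of your own. Each camera call takes 0.05 s, during which the arm holds its last target. There are 200 camera calls.

## Task

The cylinder head on the bench has to be left to cure. First take the can that is standing in the way of the status sign and stand it upright in the red parts bin, then spin the sign half a turn on its post so that its cross face looks where the ring face looked, square to its base, and then turn the dial of the bench timer clockwise to its quarter-turn mark. The timer stands loose, so press down on it while you turn: its body must not slide or spin round; do not shift the other things on the bench.

Things in the scene. Friction and masses are not known exactly. Their poses are not given: they have to be found in the camera images.
- stand: Base of the status sign, fixed to the bench: dark steel plate 90 x 90 x 12 mm with a 14 mm round post up to 85 mm. Origin: centre of the underside, on the sign's upright pivot axis; z up; +x is the side the sign is read from (light strip on the base plate at that edge). The cylinder head, 85 mm tall, lies fixed at the bench's far edge, over 45 mm clear of the sign.
- sign (a joint): Turn of the sign plate about its upright pivot (rad, counter-clockwise from above positive). At 0 the plate is square to the base and its ring face looks along the base's +x; at +3.14 or -3.14 it is square again with the cross face looking along +x. It can turn either way, from -3.7 to 3.7, has light friction (0.04 N m) and stays where it is left. It starts within 0.25 of 0.
- sign_top (a point): Middle of the sign plate's top edge, on the pivot axis, 170 mm above the bench. The plate is white, 150 mm wide (75 mm either side of the pivot), 85 mm tall (85 to 170 mm above the bench) and 8 mm thick; one face bears a raised round ring, the other a raised diagonal cross. Axes: y along the plate's width, z up, x square to the plate out of its ring face. 
- can_mid (a point): Centre, half-way up, of a plain closed aluminium can with grey cap, 50 mm diameter, 150 mm tall, about 0.22 kg, standing upright and loose beside the sign, inside the sign's sweep, on the side away from the base's +x. z is its upright axis.
- bin: Low open red parts bin fixed to the bench, 150 mm (x) x 130 mm (y) outside, 60 mm high, walls and floor 5 mm thick, empty; a paper label on its -x side. Origin: centre of its underside.
- timer: Bench timer, a loose square white housing 110 x 110 mm, its top 44 mm above the bench, about 0.25 kg on a rubber foot 66 mm square. Origin: centre of the underside, below the dial's axis; z up. Two black marks on its top: a narrow one at the +x edge (zero) and a thicker one at the -y edge (the quarter-turn mark). Unpressed it spins along with the dial; some 10 N of downward push holds it.
- timer_rim (a point): Point at the middle of the +x edge of the timer's top face, 55 mm from the dial's axis.
- dial (a joint): Dial of the timer (rad, clockwise from above positive). 0: the white pointer at the end of the grip bar is at the zero mark; 1.57: at the quarter-turn mark. It starts between 0 and 0.35, can turn to 5.8, has 0.15 N m of friction and stays where it is left.
- dial_grip (a point): On the dial's axis, half-way up its grip bar, 70 mm above the bench. The dial is a round flange (76 mm diameter, its top 52 mm above the bench) that carries a black upright grip bar 64 mm long, 16 mm wide, from the flange up to 84 mm above the bench; bar and flange turn together, so fingertips may rest on the flange and press. Axes: x along the bar towards the pointer, z up.
- oil_mid (a point): Centre of a bystander: closed grey oil bottle, 66 mm diameter, 185 mm tall.
- piston_mid (a point): Centre of a bystander: aluminium piston, 80 mm diameter, 68 mm tall.
- carton_mid (a point): Centre of a bystander: cardboard carton 60 x 70 x 85 mm tall.
Not all that is in view belongs to the job. What is shaped like the part that bears can_mid but blue is not meant.

How it is judged:
On the way, in this order (a step that is already met when the one before it is completed fails the run):
1. the can stands upright in the bin (x of can_mid in the frame of bin between -0.055 and 0.055 m and y of can_mid in the frame of bin between -0.047 and 0.047 m and z of can_mid in the frame of bin below 0.09 m and angle between can_mid's own z axis and vertical below 0.2 rad), for 0.2 s.
2. the sign shows its cross face, square to its base ((value of joint sign above 2.9716 rad or value of joint sign below -2.9716 rad) and value of joint sign between -3.3116 and 3.3116 rad), for 0.2 s.
3. the timer's dial is at its quarter-turn mark (value of joint dial between 1.401 and 1.741 rad), for 0.2 s.
At the end, for the whole second after the job is handed in: The can stands upright (within 0.2 rad) on the bin's floor, the sign is at half a turn within 0.17 rad and still, the dial is at its quarter-turn mark (1.57) within 0.17 rad, the timer's edge point is within 20 mm of where it started, and nothing is held (all of step 1 and all of step 2 and all of step 3 and velocity of joint sign between -0.05 and 0.05 rad/s and distance of timer_rim from where it was at the start of the episode below 0.02 m); the robot touches nothing.
It fails at once if the timer's body slides or spins (its edge point more than 20 mm from its start) (distance of timer_rim from where it was at the start of the episode above 0.02 m).
It fails at once if the oil bottle is shifted more than 25 mm (distance of oil_mid from where it was at the start of the episode above 0.025 m).
It fails at once if the piston is shifted more than 25 mm (distance of piston_mid from where it was at the start of the episode above 0.025 m).
It fails at once if the carton is shifted more than 25 mm (distance of carton_mid from where it was at the start of the episode above 0.025 m).
It also fails if it takes over 72 s, if anything falls off the work surface, if the arm or the gripper's body presses on something with over 40 N, if the wrist force passes 120 N, or if a joint passes its speed limit or range.

## Working session

There is one attempt and no reset: what is moved stays moved. The work goes in short steps, Python scripts to look and compute and a tool call to move; the robot and the scene stay as the last step left them, time stands still between calls to the robot, and variables do not carry over. Pictures are saved under pics/ and viewed, at most 10 in all, crops included, and the job is handed in when it is done.

Besides the shell and the picture viewer there is one more tool, called as a command line: name --argument value ..., lists and objects as JSON in quotes. drive_tool: Moves the arm, as the interface text tells. Shifts and turns lie within -1 to 1; 1 stands for 80 mm of shift or 360 degrees of turn. Its arguments: {"type":"object","properties":{"series":{"type":"array","items":{"type":"number"}}},"required":["series"]}

```bash
mkdir -p pics; ls
cat > h.py <<'E'
import numpy as np, cv2
from station import bot
def ray(s,px):  # px (u,v)
    u=cv2.undistortPoints(np.array([[px]],float),s["K"],np.array(s["distortion"],float))[0,0]
    T=np.array(s["camera_from_world"]);R=T[:3,:3];o=-R.T@T[:3,3]
    return o,R.T@np.array([u[0],u[1],1])
def at(s,px,z):
    o,d=ray(s,px);return o+d*(z-o[2])/d[2]
def proj(s,P):
    T=np.array(s["camera_from_world"]);r=cv2.Rodrigues(T[:3,:3])[0]
    return cv2.projectPoints(np.array(P,float).reshape(-1,1,3),r,T[:3,3],np.array(s["K"]),np.array(s["distortion"],float))[0][:,0]
E
python3 - <<'E'
from h import *
S={n:bot.snapshot(n) for n in("scene","top")}
for n,s in S.items():
    cv2.imwrite(f"pics/{n}0.png",s["color"])
    T=np.array(s["camera_from_world"]);print(n,(-T[:3,:3].T@T[:3,3]).round(2))
    for t in["stand","sign_top","can_mid","bin","timer","dial_grip","oil_mid","piston_mid","carton_mid"]:
        for m in bot.masks_of(s,t)[:3]:
            print(n,t,round(m["p"],2),np.round(m["centre"]),m["pixels"].sum())
print(bot.state())
E
```

```text
pics
scene [1.08 0.02 0.75]
scene stand 0.72 [188. 156.] 2573
scene sign_top 0.89 [182. 147.] 1571
scene sign_top 0.74 [213. 376.] 3234
scene can_mid 0.94 [159. 151.] 426
scene can_mid 0.82 [156. 117.] 584
scene can_mid 0.57 [140. 142.] 374
scene bin 0.83 [216. 377.] 3283
scene bin 0.69 [227. 252.] 637
scene timer 0.81 [229. 250.] 1923
scene dial_grip 0.56 [230. 252.] 652
scene dial_grip 0.33 [232. 249.] 1925
scene dial_grip 0.24 [214. 376.] 3273
scene oil_mid 0.84 [265. 344.] 1604
scene piston_mid 0.84 [274. 181.] 1422
scene carton_mid 0.65 [174. 305.] 974
top [ 0.36 -0.05  1.42]
top stand 0.6 [185. 341.] 990
top sign_top 0.77 [184. 346.] 293
top can_mid 0.68 [240. 366.] 454
top can_mid 0.61 [209. 346.] 406
top can_mid 0.57 [220. 388.] 469
top bin 0.84 [187. 151.] 2431
top timer 0.79 [163. 254.] 1311
top timer 0.44 [188. 150.] 2520
top dial_grip 0.71 [164. 256.] 484
top oil_mid 0.64 [128. 187.] 593
top piston_mid 0.61 [120. 305.] 692
top carton_mid 0.85 [225. 205.] 517
{'time_s': 1.0, 'joint_pos': array([-1.39808684,  0.47699305,  0.02237902,  1.555399  , -0.01152168,
        1.10929326, -0.0831008 ]), 'dq': array([-1.41824202e-03, -1.13584290e-04, -8.45243786e-04, -4.65387009e-04,
       -1.62875371e-03,  5.79930845e-04,  7.74364301e-05]), 'effort': array([-3.02752733e-04, -5.82739842e+01,  1.53245755e+00, -2.72944361e+01,
       -5.45749033e-02,  1.01060851e-02,  2.27382571e-05]), 'position': array([0.18704458, 0.6485866 , 0.22266858]), 'eef_rot': array([-2.02991773e-05,  1.39950279e-01,  9.90158532e-01,  1.90525635e-05]), 'contact_force': array([ 0.27494289, -0.49634451, -0.03283681]), 'torque': array([ 0.00645909,  0.00746423, -0.0797154 ]), 'gripper_force': 0.0, 'width': 0.9995652230216696}
```

Run:
```python
import cv2
a=cv2.imread("pics/scene0.png")[100:310,70:450]; cv2.imwrite("pics/s1.png",cv2.resize(a,None,fx=2.1,fy=2.1,interpolation=2))
a=cv2.imread("pics/top0.png")[90:280,90:430]; cv2.imwrite("pics/t1.png",cv2.resize(a,None,fx=2.35,fy=2.35,interpolation=2))
```

```text
(no output)
```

View pics/s1.png

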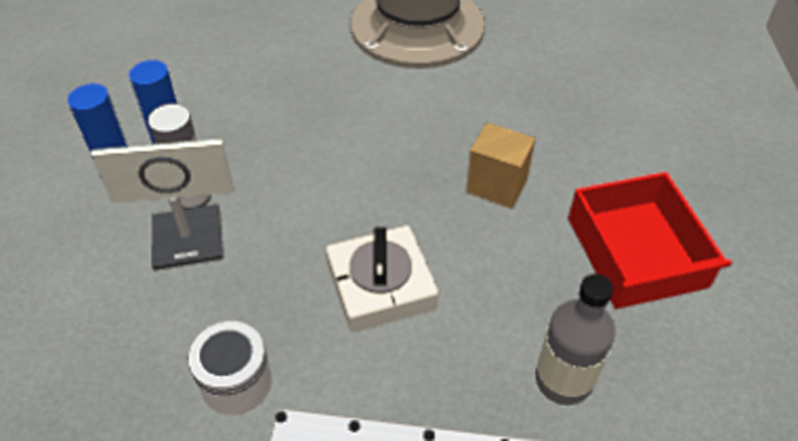

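View pics/t1.png

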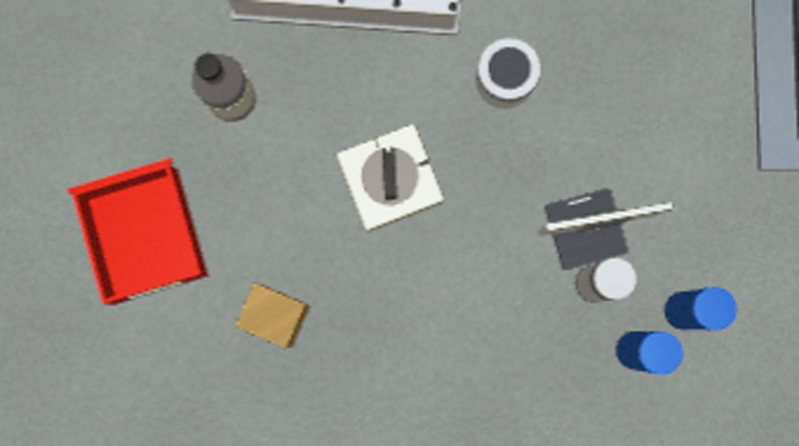

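Scene view (crop px): grey-capped can behind the sign at (170,118), two blue look-alikes at (90,95) and (150,70); sign ring face towards us at (165,172); timer (380,270), bin (650,240). Top view: grey can cap (614,278) → full px (351,208); blue ones (714,308) and (660,352) → full px (394,221) and (371,240). The description (plain aluminium, grey cap) fits the (351,208) one.

```bash
cat > m.py <<'E'
from h import *
s=bot.snapshot("top"); c=bot.snapshot("scene")
f=lambda x,y:((x+.5)/2.35+90-.5,(y+.5)/2.35+90-.5)
g=lambda x,y:((x+.5)/2.1+70-.5,(y+.5)/2.1+100-.5)
def T(n,z,*p):
    P=np.array([at(s,f(*q),z)[:2] for q in p]); print(n,P.round(3).tolist(),"mean",P.mean(0).round(4)); return P
T("can cap",.15,(614,278)); T("blue",.15,(714,308),(660,352))
P=T("sign ends",.17,(547,228),(672,206)); d=P[1]-P[0]; print(np.degrees(np.arctan2(d[1],d[0])),np.linalg.norm(d))
T("stand plate corners",.012,(545,206),(608,190),(628,252),(563,269))
T("strip",.012,(579,201))
T("bin",.06,(69,189),(171,160),(207,275),(107,304))
T("timer",.044,(338,154),(414,125),(442,200),(367,230))
P=T("bar",.084,(387,147),(391,200)); T("marks",.044,(377,142),(424,163))
T("oil",.185,(208,66)); T("piston",.068,(509,68)); T("carton",.085,(252,284),(308,307),(290,347),(236,325))
T("head",.085,(230,13),(458,30))
m=bot.masks_of(s,"dial_grip")[0]
print("--scene"); 
for n,z,p in [("can cap",.15,(170,118)),("sign",.17,(93,152)),("sign",.17,(224,141)),("bar near",.084,(380,263)),("bar far",.084,(380,229)),("piston",.068,(228,352)),("mark q",.044,(342,277)),("mark0",.044,(393,300)),("oil",.185,(596,290))]:
    print(n,at(c,g(*p),z).round(4))
for p in [(330,243),(409,227),(437,291),(350,317)]: print("timer",at(c,g(*p),.044).round(4))
for p in [(571,190),(668,175),(730,263),(616,303)]: print("bin",at(c,g(*p),.06).round(4))
a=s["color"][190:260,320:420]; cv2.imwrite("pics/can.png",cv2.resize(a,None,fx=5,fy=5,interpolation=2))
E
python3 m.py
```

```text
can cap [[0.417, -0.296]] mean [ 0.4174 -0.296 ]
blue [[0.382, -0.413], [0.33, -0.348]] mean [ 0.356  -0.3805]
sign ends [[0.475, -0.215], [0.501, -0.362]] mean [ 0.4882 -0.2884]
-80.07118171692754 0.1494208536930646
stand plate corners [[0.519, -0.234], [0.541, -0.318], [0.458, -0.342], [0.436, -0.256]] mean [ 0.4883 -0.2875]
strip [[0.526, -0.279]] mean [ 0.5259 -0.279 ]
bin [[0.537, 0.386], [0.575, 0.255], [0.426, 0.206], [0.389, 0.333]] mean [0.4817 0.2946]
timer [[0.585, 0.04], [0.623, -0.06], [0.524, -0.096], [0.485, 0.002]] mean [ 0.554  -0.0286]
bar [[0.587, -0.025], [0.519, -0.03]] mean [ 0.5531 -0.0276]
marks [[0.6, -0.011], [0.573, -0.073]] mean [ 0.5865 -0.042 ]
oil [[0.667, 0.185]] mean [0.6675 0.1854]
piston [[0.693, -0.183]] mean [ 0.6927 -0.1826]
carton [[0.413, 0.144], [0.385, 0.074], [0.335, 0.096], [0.362, 0.164]] mean [0.3737 0.1194]
head [[0.762, 0.177], [0.738, -0.116]] mean [0.7502 0.0304]
--scene
can cap [ 0.4198 -0.2944  0.15  ]
sign [ 0.5031 -0.3585  0.17  ]
sign [ 0.4779 -0.2106  0.17  ]
bar near [ 0.5788 -0.0249  0.084 ]
bar far [ 0.5289 -0.0282  0.084 ]
piston [ 0.6934 -0.1796  0.068 ]
mark q [ 0.5721 -0.0712  0.044 ]
mark0 [ 0.6014 -0.009   0.044 ]
oil [0.6752 0.186  0.185 ]
timer [ 0.5216 -0.0912  0.044 ]
timer [0.4909 0.0051 0.044 ]
timer [0.5861 0.0416 0.044 ]
timer [ 0.6272 -0.0565  0.044 ]
bin [0.4318 0.2106 0.06  ]
bin [0.3982 0.3414 0.06  ]
bin [0.54   0.3879 0.06  ]
bin [0.6034 0.2434 0.06  ]
```

View pics/can.png

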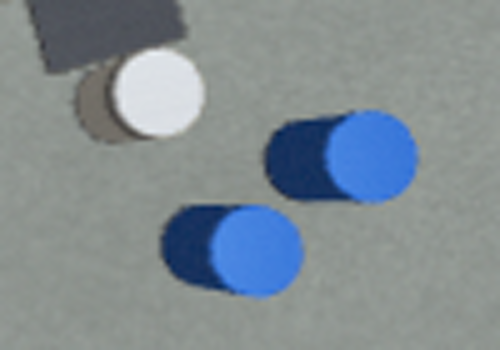

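Chosen: the white/grey can at crop (160,92) = full px (352,208), world (0.418,-0.295); the blue ones are left alone. First move as a test of the interface.

drive_tool --series '[1,-1,0.7,-0.036,1,1,-1,0.7,-0.036,1,1,-1,0.7,-0.036,1,1,-1,0.7,-0.036,1]'

```text
time_s: 1.48
position: [0.2758, 0.5645, 0.2831]
eef_rot: [0.003, 0.256, 0.967, 0.002]
contact_force: [1.7, 1.1, 0.2]
width: 0.999
gripper_force: 0.0
```

drive_tool --series '[1,-1,0,-0.036,1,1,-1,0,-0.036,1,1,-1,0,-0.036,1]'

```text
time_s: 1.73
position: [0.3496, 0.486, 0.279]
eef_rot: [0.001, 0.362, 0.932, 0.0]
contact_force: [0.4, 0.5, -0.3]
width: 0.999
gripper_force: 0.0
```

```bash
python3 -c "
from station import bot;s=bot.state();print(s['joint_pos'],s['eef_rot'])"
```

```text
[-1.19671794  0.30368643  0.18363511  1.68897335 -0.05842111  1.15380773
 -0.16735904] [6.51857564e-04 3.61847475e-01 9.32237068e-01 1.67489975e-04]
```

drive_tool --series '[1,-1,0,-0.036,1,1,-1,0,-0.036,1,1,-1,0,-0.036,1]'

```text
time_s: 1.98
position: [0.4298, 0.4054, 0.279]
eef_rot: [0.001, 0.465, 0.885, 0.0]
contact_force: [0.3, 0.5, -0.3]
width: 1.003
gripper_force: 0.0
```

drive_tool --series '[0.65,-1,0,-0.036,1,0.65,-1,0,-0.036,1,0.65,-1,0,-0.036,1]'

```text
time_s: 2.23
position: [0.4832, 0.3217, 0.2792]
eef_rot: [0.002, 0.564, 0.826, -0.0]
contact_force: [0.7, -0.1, -0.6]
width: 0.999
gripper_force: 0.0
```

drive_tool --series '[0.5,-1,0,-0.036,1,0.5,-1,0,-0.036,1,0.5,-1,0,-0.036,1]'

```text
time_s: 2.48
position: [0.5225, 0.2405, 0.2793]
eef_rot: [0.002, 0.654, 0.756, -0.0]
contact_force: [0.7, -0.6, -0.3]
width: 1.001
gripper_force: 0.0
```

drive_tool --series '[0.25,-1,0,-0.036,1,0.25,-1,0,-0.036,1,0.25,-1,0,-0.036,1]'

```text
time_s: 2.73
position: [0.5412, 0.1593, 0.2794]
eef_rot: [0.002, 0.736, 0.677, -0.0]
contact_force: [0.1, -1.4, 0.7]
width: 0.998
gripper_force: 0.0
```

drive_tool --series '[0,-1,0,-0.036,1,0,-1,0,-0.036,1,0,-1,0,-0.036,1]'

```text
time_s: 2.98
position: [0.5391, 0.08, 0.2793]
eef_rot: [0.001, 0.807, 0.591, -0.0]
contact_force: [-0.3, -1.2, 0.8]
width: 0.997
gripper_force: 0.0
```

drive_tool --series '[0,-1,0,-0.036,1,0,-1,0,-0.036,1,0,-1,0,-0.036,1]'

```text
time_s: 3.23
position: [0.5386, 0.0004, 0.2794]
eef_rot: [0.001, 0.868, 0.496, -0.0]
contact_force: [-0.0, -0.4, -0.5]
width: 0.999
gripper_force: 0.0
```

drive_tool --series '[-0.25,-1,0,-0.036,1,-0.25,-1,0,-0.036,1,-0.25,-1,0,-0.036,1]'

```text
time_s: 3.48
position: [0.5168, -0.0794, 0.2793]
eef_rot: [0.001, 0.919, 0.395, -0.0]
contact_force: [-0.1, -0.5, 0.1]
width: 1.003
gripper_force: 0.0
```

drive_tool --series '[-0.25,-1,0,-0.036,1,-0.25,-1,0,-0.036,1,-0.25,-1,0,-0.036,1]'

```text
time_s: 3.73
position: [0.4965, -0.159, 0.2795]
eef_rot: [0.001, 0.957, 0.289, -0.0]
contact_force: [-0.8, -0.2, -0.1]
width: 1.001
gripper_force: 0.0
```

drive_tool --series '[-0.5,-1,0,-0.036,1,-0.5,-1,0,-0.036,1,-0.5,-1,0,-0.036,1]'

```text
time_s: 3.98
position: [0.4555, -0.2374, 0.2793]
eef_rot: [0.001, 0.984, 0.18, -0.0]
contact_force: [0.1, -0.4, 0.4]
width: 1.0
gripper_force: 0.0
```

drive_tool --series '[-0.52,-0.8,0,-0.036,1,-0.52,-0.8,0,-0.036,1,-0.52,-0.8,0,-0.036,1,-0.52,-0.8,0,-0.036,1,-0.52,-0.8,0,-0.036,1]'

```text
time_s: 4.4
position: [0.4182, -0.2946, 0.2787]
eef_rot: [-0.0, 0.997, 0.075, 0.0]
contact_force: [0.0, 1.0, 0.3]
width: 0.999
gripper_force: 0.0
```

```bash
python3 -c "
from station import bot;s=bot.state();print(s['joint_pos'],s['position'],s['eef_rot'])"
```

```text
[-0.33932277  0.20900962  0.97854062  1.91657579 -0.19350616  1.11464254
 -0.70628298] [ 0.41818921 -0.29456347  0.27866983] [-1.84849703e-04  9.97210316e-01  7.46426452e-02  1.63959669e-04]
```

drive_tool --series '[0,0,-0.5,0,1,0,0,-1,0,1,0,0,-1,0,1]'

```text
time_s: 4.65
position: [0.4155, -0.2909, 0.193]
eef_rot: [-0.003, 0.997, 0.076, -0.005]
contact_force: [-0.2, 1.1, -0.0]
width: 1.004
gripper_force: 0.0
```

drive_tool --series '[0,0,-0.4,0,1,0,0,-0.8,0,1,0,0,-1,0,1,0,0,-1.0,0,1]'

```text
time_s: 4.98
position: [0.4172, -0.2933, 0.117]
eef_rot: [-0.001, 0.997, 0.075, -0.002]
contact_force: [0.3, 0.4, -0.3]
width: 0.996
gripper_force: 0.0
```

drive_tool --series '[0,0,-0.15,0,1,0,0,-0.15,0,1,0,0,-0.15,0,-1,0,0,-0.15,0,-1,0,0,-0.15,0,-1,0,0,-0.15,0,-1,0,0,-0.15,0,-1,0,0,-0.15,0,-1,0,0,-0.15,0,-1,0,0,-0.15,0,-1]'

```text
time_s: 5.82
position: [0.4176, -0.2956, 0.1069]
eef_rot: [0.0, 0.997, 0.073, 0.0]
contact_force: [-0.3, -0.7, 2.2]
width: 0.567
gripper_force: 29.9
```

drive_tool --series '[0,0,0.3,0,-1,0,0,0.6,0,-1,0,0,0.9,0,-1]'

```text
time_s: 6.07
position: [0.4165, -0.2951, 0.1788]
eef_rot: [-0.0, 0.997, 0.073, -0.001]
contact_force: [0.9, 0.5, -3.0]
width: 0.566
gripper_force: 29.9
```

drive_tool --series '[0,0,0.4,0,-1,0,0,0.8,0,-1]'

```text
time_s: 6.23
position: [0.4163, -0.295, 0.2431]
eef_rot: [-0.0, 0.997, 0.073, -0.001]
contact_force: [0.8, 0.9, -1.6]
width: 0.567
gripper_force: 29.9
```

drive_tool --series '[0,0,0.4,0,-1,0,0,0.7,0,-1,0,0,0.7,0,-1]'

```text
time_s: 6.48
position: [0.419, -0.297, 0.3027]
eef_rot: [0.001, 0.997, 0.073, 0.003]
contact_force: [0.8, -1.0, -2.2]
width: 0.568
gripper_force: 29.9
```

drive_tool --series '[0.2,0.4,0,0,-1,0.4,0.92,0,0,-1]'

```text
time_s: 6.65
position: [0.4472, -0.2263, 0.2982]
eef_rot: [0.0, 0.998, 0.07, 0.0]
contact_force: [1.5, 1.1, -3.1]
width: 0.564
gripper_force: 29.9
```

drive_tool --series '[0.25,0.46,0,0,-1,0.5,0.92,0,0,-1,0.5,0.92,0,0,-1]'

```text
time_s: 6.9
position: [0.4917, -0.1414, 0.2967]
eef_rot: [-0.001, 0.997, 0.079, -0.001]
contact_force: [-0.3, 0.4, -3.4]
width: 0.568
gripper_force: 29.9
```

drive_tool --series '[0.2,0.46,0,0,-1,0.4,0.92,0,0,-1,0.4,0.92,0,0,-1]'

```text
time_s: 7.15
position: [0.5226, -0.0684, 0.2966]
eef_rot: [-0.001, 0.997, 0.079, -0.001]
contact_force: [0.7, 1.6, -2.2]
width: 0.566
gripper_force: 29.9
```

drive_tool --series '[0.12,0.46,0,0,-1,0.25,0.92,0,0,-1]'

```text
time_s: 7.32
position: [0.5394, -0.0048, 0.2974]
eef_rot: [0.0, 0.997, 0.071, -0.001]
contact_force: [1.9, 0.0, -2.7]
width: 0.564
gripper_force: 29.9
```

drive_tool --series '[0,0.46,0,0,-1,0,0.92,0,0,-1]'

```text
time_s: 7.48
position: [0.5397, 0.0711, 0.297]
eef_rot: [0.0, 0.997, 0.073, -0.001]
contact_force: [-0.1, 0.1, -3.8]
width: 0.564
gripper_force: 29.9
```

drive_tool --series '[-0.06,0.46,0,0,-1,-0.12,0.92,0,0,-1]'

```text
time_s: 7.65
position: [0.5297, 0.1447, 0.297]
eef_rot: [0.001, 0.997, 0.073, -0.001]
contact_force: [0.1, 1.1, -2.7]
width: 0.562
gripper_force: 29.9
```

drive_tool --series '[-0.12,0.46,0,0,-1,-0.25,0.92,0,0,-1]'

```text
time_s: 7.82
position: [0.5096, 0.2181, 0.297]
eef_rot: [0.001, 0.997, 0.073, -0.001]
contact_force: [-0.3, 0.0, -3.3]
width: 0.565
gripper_force: 29.9
```

drive_tool --series '[-0.17,0.46,0,0,-1,-0.35,0.8,0,0,-1,-0.35,0.92,0,0,-1,-0.35,0.92,0,0,-1,-0.35,0.92,0,0,-1]'

```text
time_s: 8.23
position: [0.4827, 0.2896, 0.2975]
eef_rot: [0.001, 0.997, 0.073, -0.001]
contact_force: [0.1, -1.0, -2.5]
width: 0.569
gripper_force: 29.9
```

Run:
```python
from h import *
st=bot.state();print(st['joint_pos'],st['position'],st['eef_rot'],st['width'],st['gripper_force'])
s=bot.snapshot("scene"); cv2.imwrite("pics/s2.png",cv2.resize(s["color"],(768,576)))
```

```text
[-1.24309469  0.26885096  0.73271298  1.77062801 -0.19201354  1.17764188
 -1.8778054 ] [0.48268484 0.28961643 0.29745984] [ 1.08907197e-03  9.97306164e-01  7.33406775e-02 -6.11506749e-04] 0.5692163830487147 29.947016537189484
```

View pics/s2.png

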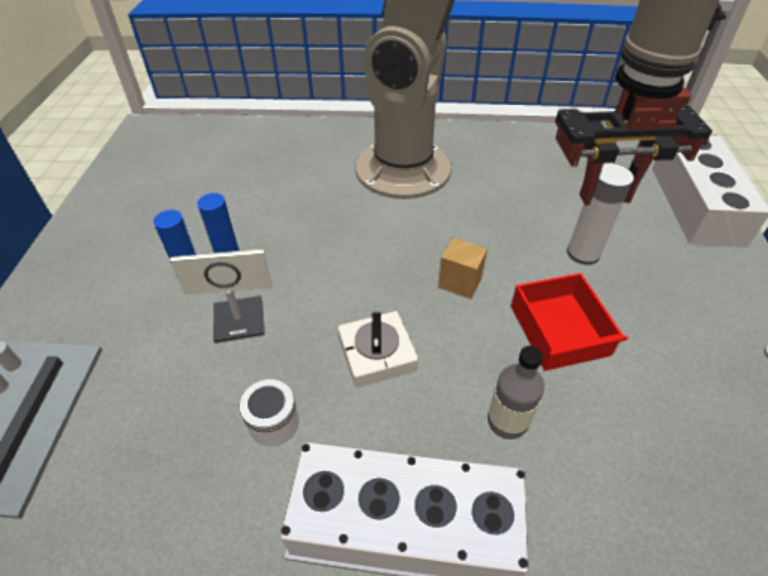

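The can is upright in the gripper at (600,215), above/behind the bin (568,320) in view; measured pose matches the bin centre. Lowering.

drive_tool --series '[0,0.06,-0.5,0,-1,0,0.06,-1,0,-1]'

```text
time_s: 8.45
position: [0.4855, 0.2947, 0.2198]
eef_rot: [-0.002, 0.997, 0.072, 0.003]
contact_force: [-0.2, 0.8, -3.7]
width: 0.562
gripper_force: 30.0
```

drive_tool --series '[0,0,-0.4,0,-1,0,0,-0.8,0,-1,0,0,-1,0,-1]'

```text
time_s: 8.7
position: [0.4819, 0.2916, 0.1351]
eef_rot: [0.002, 0.997, 0.071, -0.002]
contact_force: [-0.2, 0.5, -1.9]
width: 0.567
gripper_force: 30.0
```

drive_tool --series '[0,0,-0.1,0,-1,0,0,-0.2,0,-1,0,0,-0.26,0,-1,0,0,-0.29,0,-1,0,0,-0.29,0,-1,0,0,-0.29,0,-1]'

```text
time_s: 9.2
position: [0.4834, 0.2957, 0.1163]
eef_rot: [-0.0, 0.997, 0.073, 0.001]
contact_force: [-0.6, 0.5, -1.4]
width: 0.563
gripper_force: 30.0
```

drive_tool --series '[0,0,-0.025,0,-1,0,0,-0.05,0,-1,0,0,-0.05,0,-1,0,0,-0.05,0,-1]'

```text
time_s: 9.53
position: [0.4831, 0.2956, 0.1118]
eef_rot: [-0.0, 0.997, 0.073, 0.0]
contact_force: [0.4, 1.1, -0.2]
width: 0.567
gripper_force: 30.0
```

drive_tool --series '[0,0,-0.01,0,-1,0,0,-0.01,0,1,0,0,-0.01,0,1,0,0,-0.01,0,1,0,0,-0.01,0,1,0,0,-0.01,0,1,0,0,-0.01,0,1,0,0,-0.01,0,1]'

```text
time_s: 10.2
position: [0.4827, 0.2955, 0.1106]
eef_rot: [0.0, 0.997, 0.073, -0.0]
contact_force: [0.5, 0.6, -0.1]
width: 0.998
gripper_force: 0.0
```

drive_tool --series '[0,0,0.3,0,1,0,0,0.7,0,1,0,0,1,0,1]'

```text
time_s: 10.45
position: [0.4831, 0.2952, 0.1921]
eef_rot: [0.0, 0.997, 0.073, 0.0]
contact_force: [0.3, 0.4, 0.4]
width: 1.002
gripper_force: 0.0
```

drive_tool --series '[0,0,0.5,0,1,0,0,1,0,1,0,0,1,0,1]'

```text
time_s: 10.7
position: [0.4866, 0.2968, 0.278]
eef_rot: [-0.004, 0.997, 0.073, 0.005]
contact_force: [1.7, 0.1, -0.3]
width: 1.0
gripper_force: 0.0
```

Run:
```python
from h import *
s=bot.snapshot("scene"); cv2.imwrite("pics/s3.png",cv2.resize(s["color"][120:260,320:430],None,fx=4,fy=4))
```

```text
(no output)
```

View pics/s3.png

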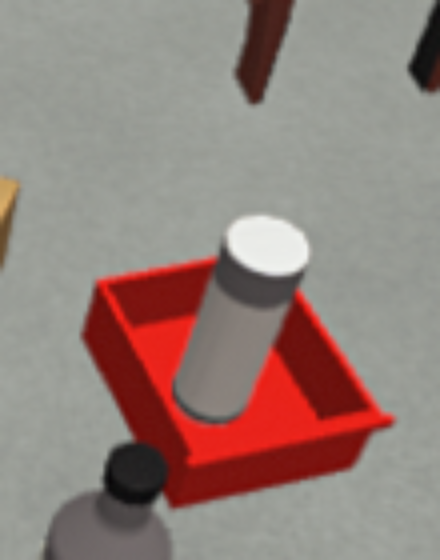

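Can stands in the bin (crop base (210,395), cap (265,245)). On to the sign.

drive_tool --series '[0.25,-0.912,0,0.032,1,0.25,-0.912,0,0.032,1,0.25,-0.912,0,0.032,1]'

```text
time_s: 11.0
position: [0.5041, 0.2146, 0.2702]
eef_rot: [0.001, 0.985, 0.17, -0.0]
contact_force: [0.1, -1.3, 0.2]
width: 1.0
gripper_force: 0.0
```

drive_tool --series '[0.2,-0.912,0,0.032,1,0.2,-0.912,0,0.032,1,0.2,-0.912,0,0.032,1]'

```text
time_s: 11.25
position: [0.5195, 0.1416, 0.2701]
eef_rot: [0.001, 0.963, 0.268, -0.001]
contact_force: [-0.2, -0.1, 0.1]
width: 1.001
gripper_force: 0.0
```

drive_tool --series '[0.1,-0.912,0,0.032,1,0.1,-0.912,0,0.032,1,0.1,-0.912,0,0.032,1]'

```text
time_s: 11.5
position: [0.5266, 0.069, 0.2701]
eef_rot: [0.001, 0.932, 0.363, -0.001]
contact_force: [0.3, -0.9, 0.4]
width: 1.002
gripper_force: 0.0
```

drive_tool --series '[0,-0.912,0,0.032,1,0,-0.912,0,0.032,1,0,-0.912,0,0.032,1]'

```text
time_s: 11.75
position: [0.5257, -0.0037, 0.2702]
eef_rot: [0.001, 0.891, 0.455, -0.001]
contact_force: [0.6, 0.0, 0.3]
width: 1.002
gripper_force: 0.0
```

drive_tool --series '[0,-0.912,0,0.032,1,0,-0.912,0,0.032,1,0,-0.912,0,0.032,1]'

```text
time_s: 12.0
position: [0.5254, -0.0767, 0.2703]
eef_rot: [0.001, 0.84, 0.542, -0.001]
contact_force: [0.3, -0.6, -0.2]
width: 1.0
gripper_force: 0.0
```

drive_tool --series '[-0.1,-0.912,0,0.032,1,-0.1,-0.912,0,0.032,1,-0.1,-0.912,0,0.032,1]'

```text
time_s: 12.25
position: [0.5165, -0.1496, 0.2704]
eef_rot: [0.001, 0.782, 0.623, -0.001]
contact_force: [0.4, -1.2, 0.4]
width: 1.0
gripper_force: 0.0
```

drive_tool --series '[-0.15,-0.912,0,0.032,1,-0.15,-0.912,0,0.032,1,-0.15,-0.912,0,0.032,1]'

```text
time_s: 12.5
position: [0.5038, -0.2226, 0.2705]
eef_rot: [0.001, 0.716, 0.698, -0.002]
contact_force: [-0.3, -0.6, 1.1]
width: 1.0
gripper_force: 0.0
```

drive_tool --series '[-0.22,-0.912,0,0.032,1,-0.22,-0.912,0,0.032,1,-0.22,-0.912,0,0.032,1,-0.22,-0.912,0,0.032,1,-0.22,-0.912,0,0.032,1]'

```text
time_s: 12.92
position: [0.4892, -0.2874, 0.2699]
eef_rot: [-0.001, 0.641, 0.768, 0.0]
contact_force: [0.5, -0.3, -0.0]
width: 0.996
gripper_force: 0.0
```

Run:
```python
from h import *
st=bot.state();q=st['eef_rot'];print(st['joint_pos'],st['position'],q, 2*np.degrees(np.arctan2(q[2],q[1]))-90)
s=bot.snapshot("scene"); print("can expected",proj(s,[[.483,.295,.005],[.483,.295,.155]]).round(1), "seen base ~",320+210/4,120+395/4,"cap",320+265/4,120+245/4)
```

```text
[-0.12793345  0.2982783   0.68885979  1.79575954 -0.20903111  1.12281608
  0.81113966] [ 0.48916388 -0.2873953   0.26990945] [-6.79892597e-04  6.40541140e-01  7.67923554e-01  1.24038609e-05] 10.335612308299787
can expected [[371.1 219. ]
 [386.3 180.5]] seen base ~ 372.5 218.75 cap 386.25 181.25
```

drive_tool --series '[0,0,-0.4,0,0,0,0,-0.8,0,0,0,0,-0.8,0,0]'

```text
time_s: 13.22
position: [0.4872, -0.284, 0.2014]
eef_rot: [-0.004, 0.638, 0.77, -0.001]
contact_force: [-0.8, 1.3, -0.6]
width: 0.811
gripper_force: 0.0
```

drive_tool --series '[0,0,-0.3,0,0,0,0,-0.7,0,0,0,0,-0.7,0,0,0,0,-0.7,0,-1,0,0,-0.7,0,-1,0,0,-0.7,0,-1,0,0,-0.7,0,-1,0,0,-0.7,0,-1,0,0,-0.7,0,-1,0,0,-0.7,0,-1,0,0,-0.7,0,-1,0,0,-0.7,0,-1]'

```text
time_s: 14.22
position: [0.4908, -0.2881, 0.1514]
eef_rot: [0.001, 0.639, 0.769, 0.001]
contact_force: [5.2, 1.9, 3.7]
width: 0.087
gripper_force: 30.0
```

drive_tool --series '[0,0,0,-0.01,-1,0,0,0,-0.025,-1,0,0,0,-0.04,-1,0,0,0,-0.055,-1,0,0,0,-0.07,-1,0,0,0,-0.085,-1,0,0,0,-0.1,-1,0,0,0,-0.115,-1,0,0,0,-0.13,-1,0,0,0,-0.145,-1,0,0,0,-0.16,-1,0,0,0,-0.175,-1,0,0,0,-0.19,-1,0,0,0,-0.205,-1,0,0,0,-0.22,-1,0,0,0,-0.235,-1,0,0,0,-0.245,-1,0,0,0,-0.25,-1,0,0,0,-0.25,-1]'

```text
time_s: 15.8
position: [0.4908, -0.2882, 0.1514]
eef_rot: [0.0, 0.996, 0.091, 0.001]
contact_force: [5.0, 1.6, 5.0]
width: 0.089
gripper_force: 30.0
```

drive_tool --series '[0,0,0,-0.01,-1,0,0,0,-0.025,-1,0,0,0,-0.04,-1,0,0,0,-0.055,-1,0,0,0,-0.07,-1,0,0,0,-0.085,-1,0,0,0,-0.1,-1,0,0,0,-0.115,-1,0,0,0,-0.13,-1,0,0,0,-0.145,-1,0,0,0,-0.16,-1,0,0,0,-0.175,-1,0,0,0,-0.19,-1,0,0,0,-0.205,-1,0,0,0,-0.22,-1,0,0,0,-0.232,-1,0,0,0,-0.237,-1,0,0,0,-0.237,-1,0,0,0,-0.237,-1]'

```text
time_s: 17.38
position: [0.4907, -0.2883, 0.1515]
eef_rot: [-0.001, 0.795, -0.607, 0.001]
contact_force: [4.5, 1.7, 4.5]
width: 0.088
gripper_force: 30.0
```

drive_tool --series '[0,0,0,0,-1,0,0,0,0,-0.2,0,0,0,0,-0.2,0,0,0,0,-0.2,0,0,0,0,-0.2,0,0,0,0,-0.2,0,0,0,0,-0.2,0,0,0.2,0,-0.2,0,0,0.6,0,-0.2,0,0,1,0,-0.2,0,0,1,0,-0.2]'

```text
time_s: 18.3
position: [0.4904, -0.291, 0.2362]
eef_rot: [-0.0, 0.794, -0.608, 0.004]
contact_force: [0.7, 0.0, 0.7]
width: 0.399
gripper_force: 0.0
```

Run:
```python
from h import *
st=bot.state();q=st['eef_rot'];print(st['joint_pos'],st['position'],q, 2*np.degrees(np.arctan2(q[2],q[1]))-90)
s=bot.snapshot("scene"); cv2.imwrite("pics/s4.png",cv2.resize(s["color"][130:250,90:230],None,fx=5,fy=5,interpolation=2))
```

```text
[-0.48602203  0.72345165  1.42678612  1.85362285 -0.76151694  1.25919041
 -1.70520129] [ 0.49040624 -0.29095243  0.23615414] [-2.03596050e-04  7.94258574e-01 -6.07567628e-01  3.85402578e-03] -164.82832013352999
```

View pics/s4.png

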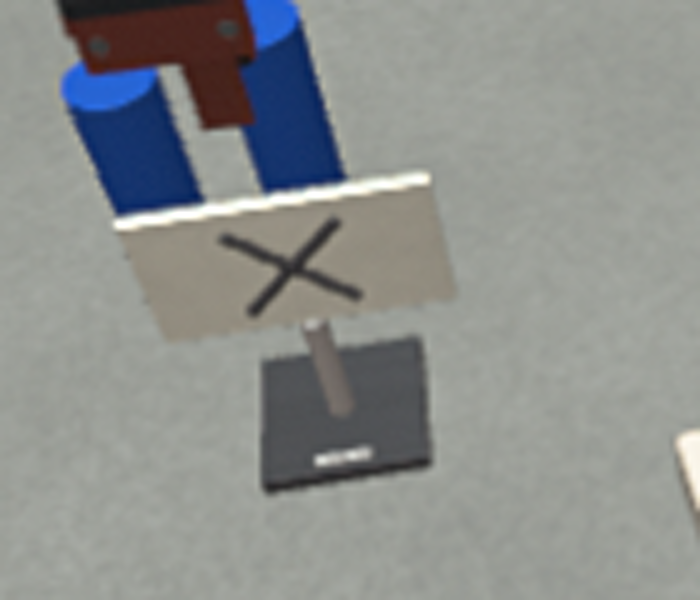

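Cross face (crop (295,268)) looks along the light strip side, parallel to the base's edge. Now to the timer.

drive_tool --series '[0.2,0.81,0.1,0.02,-0.1,0.2,0.81,0.1,0.04,-0.1,0.2,0.81,0.1,0.18,-0.1,0.2,0.81,0.1,0.18,-0.1,0.2,0.81,0.1,0.18,-0.1,0.2,0.81,0.1,0.18,-0.1,0.2,0.81,0.1,0.18,-0.1,0.2,0.81,0.1,0.18,-0.1,0.2,0.81,0.1,0.18,-0.1,0.2,0.81,0.1,0.18,-0.1]'

```text
time_s: 19.18
position: [0.5047, -0.2229, 0.2379]
eef_rot: [-0.001, 0.996, -0.085, -0.0]
contact_force: [-0.5, 0.5, -0.4]
width: 0.446
gripper_force: 0.0
```

drive_tool --series '[0.2,0.81,0,0.18,-0.1,0.2,0.81,0,0.18,-0.1,0.2,0.81,0,0.18,-0.1,0.2,0.81,0,0.18,-0.1,0.2,0.81,0,0.18,-0.1,0.2,0.81,0,0.18,-0.1,0.2,0.81,0,0.18,-0.1,0.2,0.81,0,0.18,-0.1,0.2,0.81,0,0.18,-0.1,0.2,0.81,0,0.18,-0.1]'

```text
time_s: 20.02
position: [0.5206, -0.1584, 0.2379]
eef_rot: [-0.001, 0.887, 0.461, -0.0]
contact_force: [-1.9, -0.6, -0.4]
width: 0.448
gripper_force: 0.0
```

drive_tool --series '[0.2,0.81,0,0.18,-0.1,0.2,0.81,0,0.18,-0.1,0.2,0.81,0,0.18,-0.1,0.2,0.81,0,0.18,-0.1,0.2,0.81,0,0.18,-0.1,0.2,0.81,0,0.18,-0.1,0.2,0.81,0,0.18,-0.1,0.2,0.81,0,0.18,-0.1,0.2,0.81,0,0.18,-0.1,0.2,0.81,0,0.18,-0.1]'

```text
time_s: 20.85
position: [0.5367, -0.0938, 0.2379]
eef_rot: [-0.001, 0.503, 0.864, -0.0]
contact_force: [0.2, -0.4, -0.1]
width: 0.447
gripper_force: 0.0
```

drive_tool --series '[0.2,0.81,0,0.18,-0.1,0.2,0.81,0,0.18,-0.1,0.2,0.81,0,0.18,-0.1,0.2,0.81,0,0.18,-0.1,0.2,0.81,0,0.18,-0.1,0.2,0.81,0,0.18,-0.1,0.2,0.81,0,0.18,-0.1,0.2,0.81,0,0.18,-0.1,0.2,0.81,0,0.18,-0.1,0.2,0.81,0,0.18,-0.1,0.2,0.81,0,0.18,-0.1,0.2,0.81,0,0.18,-0.1]'

```text
time_s: 21.85
position: [0.553, -0.0291, 0.2383]
eef_rot: [-0.0, -0.035, 0.999, 0.0]
contact_force: [0.2, 0.4, 0.1]
width: 0.449
gripper_force: 0.0
```

Run:
```python
from h import *
st=bot.state();q=st['eef_rot'];print(st['joint_pos'],st['position'],q, 2*np.degrees(np.arctan2(q[2],q[1]))-90)
```

```text
[-0.3982009   0.2723872   0.41202601  1.85238063 -0.12510373  1.04293399
  1.70472707] [ 0.55303718 -0.02906549  0.23826237] [-4.33742358e-04 -3.51729611e-02  9.99381145e-01  4.33356959e-05] 94.03135634544293
```

drive_tool --series '[0,0,-0.45,0,-0.1,0,0,-0.9,0,-0.1,0,0,-0.9,0,-0.1]'

```text
time_s: 22.1
position: [0.549, -0.0286, 0.1611]
eef_rot: [-0.005, -0.037, 0.999, -0.0]
contact_force: [-1.2, -0.2, -0.5]
width: 0.446
gripper_force: 0.0
```

drive_tool --series '[0,0,-0.3,0,-0.1,0,0,-0.6,0,-0.1,0,0,-0.9,0,-0.1,0,0,-0.9,0,-0.1,0,0,-0.9,0,-0.1]'

```text
time_s: 22.52
position: [0.5531, -0.0291, 0.0952]
eef_rot: [-0.001, -0.038, 0.999, -0.0]
contact_force: [-0.0, -0.6, 0.2]
width: 0.449
gripper_force: 0.0
```

drive_tool --series '[0,0,-0.2,0,-0.1,0,0,-0.4,0,-0.1,0,0,-0.46,0,-0.1,0,0,-0.46,0,-0.1,0,0,-0.46,0,-0.1]'

```text
time_s: 22.93
position: [0.5542, -0.0291, 0.0594]
eef_rot: [0.001, -0.038, 0.999, 0.0]
contact_force: [-0.3, -0.4, 0.4]
width: 0.449
gripper_force: 0.0
```

Now close on the bar, then press down stepwise.

drive_tool --series '[0,0,-0.04,0,-0.3,0,0,-0.05,0,-0.45,0,0,-0.05,0,-0.55,0,0,-0.05,0,-1,0,0,-0.05,0,-1,0,0,-0.05,0,-1,0,0,-0.05,0,-1,0,0,-0.05,0,-1]'

```text
time_s: 23.6
position: [0.5533, -0.0287, 0.0541]
eef_rot: [0.0, -0.039, 0.999, 0.0]
contact_force: [-1.4, 2.0, 4.5]
width: 0.183
gripper_force: 30.0
```

drive_tool --series '[0,0,-0.03,0,-1,0,0,-0.05,0,-1,0,0,-0.05,0,-1]'

```text
time_s: 23.85
position: [0.5542, -0.0287, 0.0529]
eef_rot: [0.001, -0.038, 0.999, 0.001]
contact_force: [-9.9, 3.1, 33.5]
width: 0.176
gripper_force: 30.0
```

drive_tool --series '[0,0,0,-0.005,-1,0,0,0,-0.015,-1,0,0,0,-0.025,-1,0,0,0,-0.035,-1,0,0,0,-0.045,-1,0,0,0,-0.05,-1]'

```text
time_s: 24.35
position: [0.5543, -0.0278, 0.0529]
eef_rot: [0.001, 0.119, 0.993, 0.002]
contact_force: [-10.6, 4.5, 34.8]
width: 0.181
gripper_force: 30.0
```

drive_tool --series '[0,0,0,-0.01,-1,0,0,0,-0.02,-1,0,0,0,-0.03,-1,0,0,0,-0.04,-1,0,0,0,-0.05,-1,0,0,0,-0.06,-1,0,0,0,-0.07,-1,0,0,0,-0.08,-1,0,0,0,-0.09,-1,0,0,0,-0.1,-1,0,0,0,-0.11,-1,0,0,0,-0.12,-1,0,0,0,-0.13,-1,0,0,0,-0.14,-1,0,0,0,-0.15,-1,0,0,0,-0.156,-1,0,0,0,-0.156,-1,0,0,0,-0.156,-1]'

```text
time_s: 25.85
position: [0.5561, -0.0258, 0.053]
eef_rot: [0.0, 0.571, 0.821, 0.004]
contact_force: [-4.8, 10.7, 32.7]
width: 0.181
gripper_force: 30.0
```

drive_tool --series '[0,0,0.04,0,-1,0,0,0.06,0,-1,0,0,0.06,0,-0.5,0,0,0.06,0,-0.3,0,0,0.06,0,-0.1,0,0,0.06,0,-0.1,0,0,0.06,0,-0.1,0,0,0.2,0,-0.1,0,0,0.5,0,-0.1,0,0,1,0,-0.1]'

```text
time_s: 26.68
position: [0.5508, -0.029, 0.1287]
eef_rot: [-0.002, 0.572, 0.82, -0.002]
contact_force: [0.7, 0.9, 0.9]
width: 0.45
gripper_force: 0.0
```

drive_tool --series '[0,0,0.5,0,-0.1,0,0,1,0,-0.1,0,0,1,0,-0.1,0,0,1,0,-0.1]'

```text
time_s: 27.02
position: [0.5547, -0.0292, 0.2127]
eef_rot: [0.002, 0.572, 0.82, 0.002]
contact_force: [-0.5, 1.2, -0.6]
width: 0.453
gripper_force: 0.0
```

drive_tool --series '[-0.5,0,0.5,0,-0.1,-1,0,1,0,-0.1,-1,0,1,0,-0.1,-1,0,1,0,-0.1]'

```text
time_s: 27.35
position: [0.4712, -0.0301, 0.2921]
eef_rot: [-0.001, 0.572, 0.82, 0.003]
contact_force: [0.7, -1.7, -0.1]
width: 0.454
gripper_force: 0.0
```

Run:
```python
from h import *
s=bot.snapshot("scene"); cv2.imwrite("pics/s5.png",cv2.resize(s["color"][90:260,70:430],None,fx=2.2,fy=2.2,interpolation=2))
cv2.imwrite("pics/s6.png",cv2.resize(s["color"][190:270,200:300],None,fx=6,fy=6,interpolation=2))
```

```text
(no output)
```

View pics/s5.png

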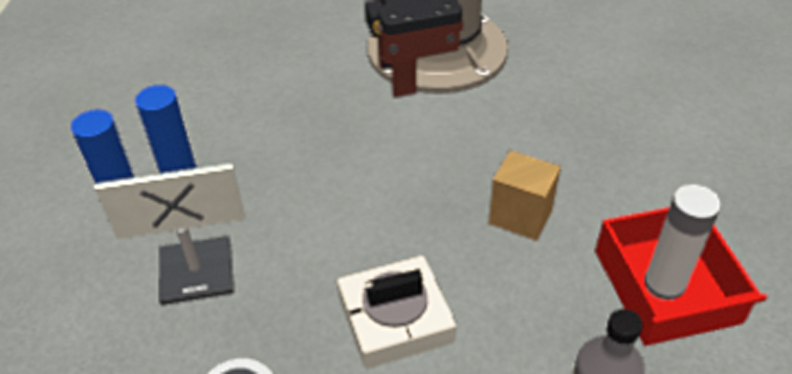

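View pics/s6.png

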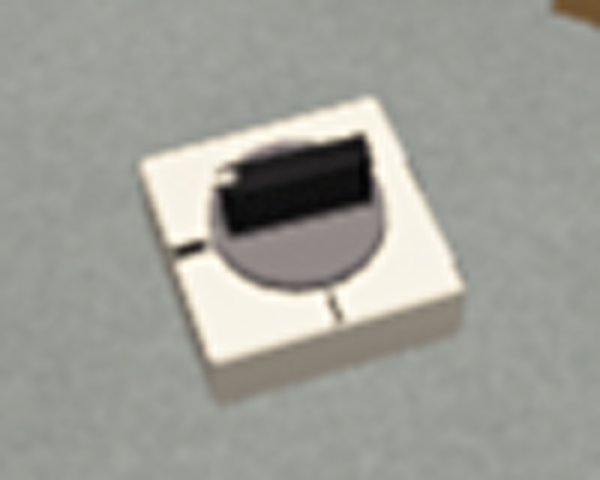

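Cross face shown, can in the bin, pointer (crop (227,178)) towards the thick mark (190,248). A numeric check of dial and housing.

Run:
```python
from h import *
s=bot.snapshot("scene")
g=lambda x,y:((x+.5)/6+200-.5,(y+.5)/6+190-.5)
A=lambda p,z:at(s,g(*p),z)[:2]
def ang(p,q,z): d=A(q,z)-A(p,z); return np.degrees(np.arctan2(d[1],d[0]))
print("bar top edge",ang((367,165),(222,196),.084),ang((360,136),(228,165),.084))
print("timer edges",ang((455,293),(212,362),.044),ang((372,97),(143,160),.044), ang((143,160),(212,362),.044),ang((372,97),(455,293),.044))
C=np.mean([A(p,.044) for p in[(455,293),(212,362),(143,160),(372,97)]],0);print("centre",C,"marks",A((336,306),.044),A((190,248),.044))
```

```text
bar top edge -71.80506817434382 -71.23664308868817
timer edges -68.18694366910003 -67.2877458673378 21.47390768091008 20.635857801365496
centre [ 0.55521949 -0.03182881] marks [ 0.59572698 -0.01246951] [ 0.57003442 -0.0747841 ]
```

```bash
python3 -c "
from station import bot;print(bot.finish_job())"
```

```text
the job is handed in; nothing more can be done
None
```

I handed the job in after about 27 s of the 72 s allowed: the can is upright in the bin, the sign shows its cross face square to its base, and the dial is about 3° past its quarter-turn mark by the camera (limit about 10°), with no visible shift of the timer; `finish_job()` returned no verdict.

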